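# Slide the bookend snug against the board books

## Robot

A 6-joint arm with a two-finger parallel gripper is mounted at the origin on the work surface. World frame = base frame: x ahead of the robot, y to its left, z up, the work surface at z = 0. Lengths are in m, angles in rad, forces in N, time in s.
With the tool pointing down it reaches from about 0.35 to 0.975 m from the base axis. Payload 4.9 kg.
Tool frame: the origin (TCP) lies midway between the tips of the shut fingers; the grasp point (between the pads) lies 19 mm behind it; z points along the fingers, y is the line along which they close (so a half turn about z gives the same grasp; the last joint's range is limited). The gripper opens to 85 mm and grips with 20 to 120 N. Pads are 22 mm wide; open, the fingers measure 114 mm over their backs; the gripper's body (76 mm by 85 mm) begins 54 mm behind the grasp point. The pads swing forward as they close: fully open they stand 13 mm farther back than shut.
Start: joints at [1.217, 0.053, 1.613, -0, 1.476, -0.119], TCP at [0.145, 0.608, 0.195] pointing down, gripper open.
Joint ranges: [-3.01, 3.01], [-1.01, 2.22], [0.06, 2.58], [-1.02, 4.17], [0.09, 2.62], [-3.14, 3.14]. Speed limits (rad/s): [2.57, 2.57, 3.14, 3.14, 3.14, 3.14].

## Interface

Orientations are given as a unit quaternion [w, x, y, z].
In Python, from plant import * gives the robot as it stands.
- The arm moves only by the tool jog_arm, never from a script. Its argument "targets" is a list of rows, each a list of 3 entries, a list of its own where there are three numbers: the shift along the tool's x, y, z in units of 25 mm (1.0 is 25 mm), then the turn, a rotation vector about the tool's x, y, z in units of 8 degrees (1.0 is 8 degrees), then the opening in per cent of the stroke, from 0 (shut) to 100 (fully open). A call has 1 to 8 rows; each row is the pose to reach, as a shift and turn from the pose commanded when the call began, along the tool's axes at that moment; what a row does not reach only later rows make up. A row lasts 1/8 s, in which the tool goes at most 62.5 mm and 10.7 degrees, less where a joint would pass 70% of its speed; a pose out of reach is approached as far as the arm can. A call with a gripper value outside its range is refused whole. The fingers move at their own pace and stop on an object; the grip force is fixed at half the most. Time passes only in rows, so rows that repeat a pose let the fingers close. It gives the time, the measured TCP pose, the force, the opening and the grip force at its end, in the units of the state.
- state(): the state, without advancing time (a new reading comes with each control period).
- grab_frame(name): name is "scene" or "top"; returns (picture, depth): 400x640x3 uint8, red, green, blue; 400x640 float32, m along the optical axis (not along the pixel's ray), 0 where there is no reading.
- camera_params(name): a dict with "fovy" (degrees; the focal length in pixels is half the picture's height over the tangent of half this angle, whatever the lens; pixels are square), "cx", "cy" (the principal point, pixels), "rvec" (rotation vector, rad) and "tvec" (3), from world to camera coordinates, as OpenCV has them. Camera axes: x right, y down, z forward; pixel columns grow to the right and rows downward; lengths in m; the calibration is good to about 2 mm. A picture is of the moment at which its call begins. camera_params takes no time and is no camera call.
- job_done(): hands the job in; it is judged then, once.
The state is a dict: "time": time; "joint_pos": joint angles; "joint_vel": joint speeds; "joint_efforts": joint torques, N m; "tool_pos": TCP position; "tool_rot": TCP orientation; "contact_force": force on the tool from outside, world axes, zero at the start; "ft_torque": the same for the moment, N m; "gripper_width": opening from 0.0 (shut) to 1.0 (fully open); "grasp_force": force on a finger pad.
Only numpy, scipy, OpenCV 4.12 (cv2) and the standard library are available. Lean on these libraries where they do the work, as an engineer would, in place of code of your own. Each camera call takes 0.05 s, during which the arm holds its last target. There are 200 camera calls.

## Task

The three board books in the little wooden rack on the changing station stand loose, with gaps between them. Slide the rack's sliding bookend along until it closes all the gaps and the books stand upright and snug against the fixed end of the rack, then let go. Leave the other things on the station where they are.

Things in the scene. Friction and masses are not known exactly. Their poses are not given: they have to be found in the camera images.
- rack: pale wood book rack fixed to the walnut top: floor board 150 mm (x) by 330 mm (y), 12 mm thick, with a 10 mm high lip along each long side (inner faces at x = +-67 mm). Fixed upright end wall at its +y end, full width, inner face at y = +150 mm, top at z = 125 mm. Origin: centre of the underside, on the table. The bookend slides along the rack's y axis. Place and yaw vary (about +-26 degrees).
- bookend (a joint): slide of the bookend along the rack's +y axis, in m: 0 is its outermost place (inner face at rack y = -110 mm), growing as it moves towards the books and the fixed end; the books are all snug at about 0.168 (inner face at rack y = +58 mm). It stays where it is left. Sliding it takes about 2 N alone and up to about 12 N while it pushes all three books; the force rises steeply once all is snug.
- bookend_face (a point): centre of the bookend's outer face (the one facing the rack's -y, away from the books), 14 mm outward of its inner face and 87 mm above the table. The bookend is an upright pale wood panel without a handle, 120 mm wide (rack x), 14 mm thick (rack y), top 122 mm above the table; a flat foot, top 21 mm above the table, sticks out 31 mm from the outer face towards -y. The panel can be pushed on its outer face from the -y side. Axes as the rack's.
- book_thin: chunky board book with blue covers, rigid, standing upright in the rack, spine towards the rack's -x side; 120 mm deep (rack x), 120 mm tall, 24 mm thick (its y axis). Origin: centre of its underside, on the rack floor. About 160 g. The order of the three books along the rack varies, with gaps of about 10 to 29 mm between them.
- book_middle: chunky board book with blue covers, rigid, standing upright in the rack, spine towards the rack's -x side; 120 mm deep (rack x), 120 mm tall, 30 mm thick (its y axis). Origin: centre of its underside, on the rack floor. About 200 g. The order of the three books along the rack varies, with gaps of about 10 to 29 mm between them.
- book_thick: chunky board book with blue covers, rigid, standing upright in the rack, spine towards the rack's -x side; 120 mm deep (rack x), 120 mm tall, 38 mm thick (its y axis). Origin: centre of its underside, on the rack floor. About 260 g. The order of the three books along the rack varies, with gaps of about 10 to 29 mm between them.
- cup: bystander: white ceramic cup with a grey snap lid, 80 mm across, 97 mm tall, beside the rack. Origin: centre of underside.
- ring_toy: bystander: dark silicone bath ring toy, 90 mm across, 22 mm tall, lying beside the rack. Origin: centre of underside.
- nail_file: bystander: steel nail file with black handle, 180 mm long (x), 16 mm wide, 8 mm tall, lying beside the rack. Origin: near its middle, on the table.
- comb: bystander: yellow plastic comb, 160 mm long (x), 36 mm wide, 6 mm tall, lying beside the rack. Origin: near its middle, on the table.
- lotion: bystander: white lotion bottle, 60 mm across, 160 mm tall, standing on the robot's right. Origin: centre of underside.
- hairbrush: bystander: wooden hairbrush, 200 mm long (x), 55 mm wide, 30 mm tall, lying bristles down on the robot's right. Origin: on the table, near its middle.
- cream_jar: bystander: amber cream jar, 72 mm across, 60 mm tall, standing on the robot's left. Origin: centre of underside.

How it is judged:
By the outcome, as a careful person would: the job done as asked, in the order asked, and still so for the second after the job is handed in, with the robot touching nothing.
It also fails if it takes over 29 s, if anything falls off the work surface, if the arm or the gripper's body presses on something with over 40 N, if the wrist force passes 120 N, or if a joint passes its speed limit or range.

## Working session

There is one attempt and no reset: what is moved stays moved. The work goes in short steps, Python scripts to look and compute and a tool call to move; the robot and the scene stay as the last step left them, time stands still between calls to the robot, and variables do not carry over. Pictures are saved under pics/ and viewed, at most 10 in all, crops included, and the job is handed in when it is done.

Besides the shell and the picture viewer there is one more tool, called after ">>>" as a command line: name --argument value ..., lists and objects as JSON in quotes. jog_arm: Moves the arm, as the interface text tells. Its arguments: {"type":"object","properties":{"targets":{"type":"array"}},"required":["targets"]}

```bash
mkdir -p pics; ls; cat > h.py <<'E'
from plant import *
import numpy as np, cv2
def cam(n):
    c=camera_params(n); f=200/np.tan(np.radians(c["fovy"])/2)
    R=cv2.Rodrigues(np.array(c["rvec"],float))[0]; return f,c["cx"],c["cy"],R,np.array(c["tvec"],float)
def cloud(n,d):
    f,cx,cy,R,t=cam(n); v,u=np.mgrid[0:400,0:640]
    P=np.stack([(u-cx)/f*d,(v-cy)/f*d,d],-1); return (P-t)@R
def ray(n,u,v,z):
    f,cx,cy,R,t=cam(n); o=-R.T@t; k=R.T@np.array([(u-cx)/f,(v-cy)/f,1]); return o+k*(z-o[2])/k[2]
E
python3 - <<'E'
from h import *
for n in("scene","top"):
    p,d=grab_frame(n); cv2.imwrite(f"pics/{n}0.png",p[...,::-1]); np.save(n+"0.npy",d); print(n,camera_params(n))
print(state())
E
```

```text
pics
scene {'fovy': 50.621173625491195, 'cx': 315.28784145143334, 'cy': 200.32264277562055, 'rvec': array([ 2.33400138,  0.98827187, -0.30225587]), 'tvec': array([-0.37848478, -0.30488923,  1.46791227])}
top {'fovy': 43.370800051705764, 'cx': 316.761978417054, 'cy': 204.17636694762095, 'rvec': array([ 2.10888563, -2.16443826,  0.14684998]), 'tvec': array([-0.03441082,  0.58556733,  1.55225724])}
{'time': 0.1, 'joint_pos': array([ 1.21697841e+00,  5.33174559e-02,  1.61418034e+00, -1.08270013e-05,
        1.47602944e+00, -1.18995467e-01]), 'joint_vel': array([-0.00026606, -0.00348731, -0.00245156,  0.00113018, -0.00141423,
        0.00036289]), 'joint_efforts': array([-2.28295567e-04, -3.94900739e+01, -3.71365142e+01, -9.89764908e-05,
        3.94923060e-03, -2.23304272e-05]), 'tool_pos': array([0.14519177, 0.60723173, 0.19415541]), 'tool_rot': array([-2.21311769e-04,  1.17141082e-01,  9.93114813e-01, -9.41651267e-04]), 'contact_force': array([-0.49322321, -0.73729159,  0.24292223]), 'ft_torque': array([-0.02059809,  0.0307233 ,  0.03155366]), 'grasp_force': 0.0, 'gripper_width': 1.0005422530913004}
```

View pics/scene0.png

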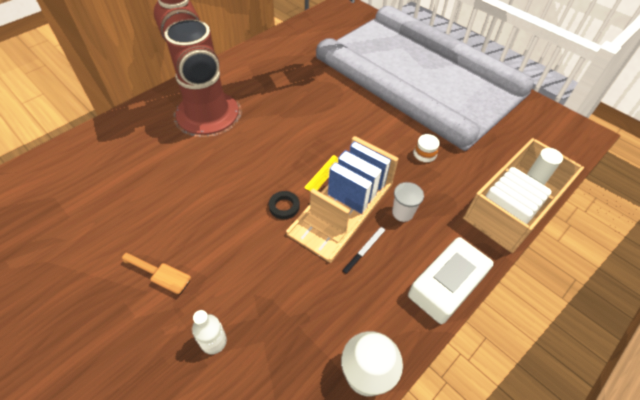

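View pics/top0.png

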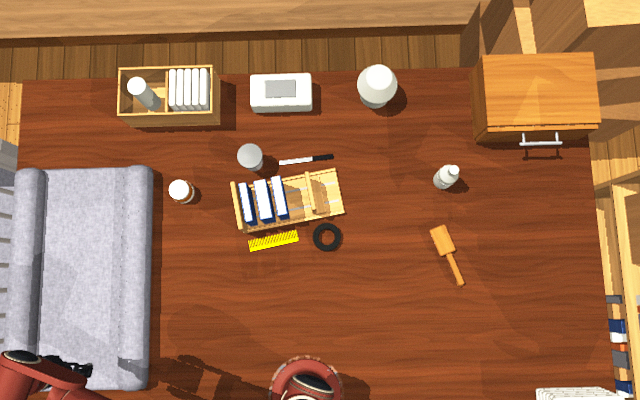

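The scene view shows the rack at about (345,200), its bookend panel at (328,210) and the books at (360,175). In the top view the rack spans (235–343, 170–230), with the bookend at (318,193), the books at (245–285, 200) and the fixed wall at (236,205). The arm is at the lower left, out of the way.

```bash
python3 - <<'E'
from h import *
d=np.load("top0.npy"); P=cloud("top",d); p=cv2.imread("pics/top0.png")
roi=np.zeros(d.shape,bool); roi[165:235,228:350]=1
m=(roi&(P[...,2]>.105)&(P[...,2]<.15)&(d>0)).astype(np.uint8)
n,l,s,c=cv2.connectedComponentsWithStats(m)
for i in range(1,n):
    if s[i,4]<15: continue
    q=P[l==i]; r=cv2.minAreaRect((q[:,:2]*1000).astype(np.float32))
    print(s[i],np.round(np.median(q,0),3),"rect",np.round(r[0]),np.round(r[1]),round(r[2],1))
# rack floor outer corners by hull
m=(roi&(P[...,2]>.006)&(P[...,2]<.15)&(d>0)).astype(np.uint8)
n,l,s,c=cv2.connectedComponentsWithStats(m); i=1+s[1:,4].argmax()
q=P[l==i]; r=cv2.minAreaRect((q[:,:2]*1000).astype(np.float32)); print("rack",r,np.round(cv2.boxPoints(r)))
cv2.imwrite("pics/crop.png",cv2.resize(p[160:240,225:355],None,fx=6,fy=6,interpolation=cv2.INTER_CUBIC))
E
```

```text
[304 172  12  39 178] [ 0.614 -0.031  0.122] rect [615. -30.] [119.  14.] 10.2
[270 176  18  41 413] [0.599 0.064 0.131] rect [600.  65.] [119.  31.] 9.9
[253 179  20  42 532] [0.589 0.112 0.131] rect [590. 113.] [121.  38.] 10.1
[230 182  14  49 280] [0.574 0.193 0.124] rect [575. 194.] [149.  16.] 10.1
[238 183  16  41 363] [0.581 0.164 0.131] rect [583. 165.] [120.  26.] 9.8
rack ((613.2218627929688, 49.114013671875), (179.74557495117188, 359.456298828125), 9.64824104309082) [[ 494.  211.]
 [ 555. -143.]
 [ 732. -113.]
 [ 672.  241.]]
```

View pics/crop.png

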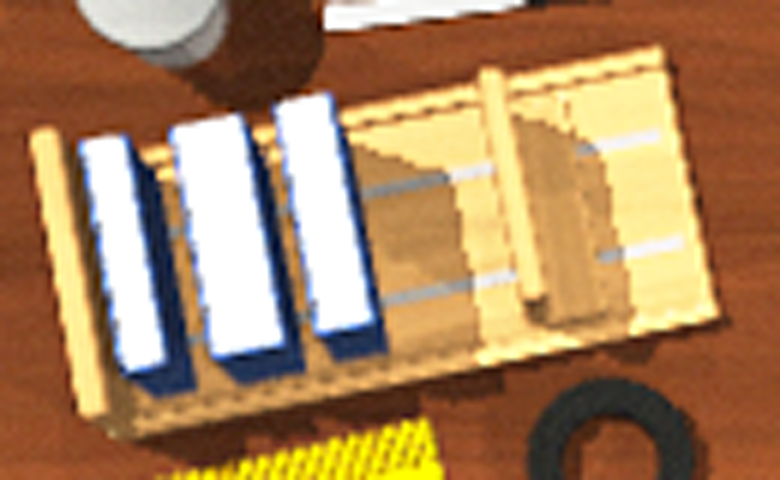

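The crop shows the wall at (70,270), thin book (130,250), thick book (230,240), middle book (325,215) and bookend panel (515,190). The foot and clear floor lie to its right, and the ring toy is at (610,450).

Every height matches (0.122, 0.131, 0.124), and so do the sizes. The yaw is about 10°, and the bookend has to travel about 121 mm. I'll go to a standoff at about (0.625, -0.086), with tool y along rack x and the fingers shut.

>>> jog_arm --targets '[[[-0.75, -0.7, 0], [0, 0, 0.25], 0], [[-2, -1.8, 0], [0, 0, 0.7], 0], [[-3.5, -3.15, 0], [0, 0, 1.2], 0], [[-5.2, -4.7, 0], [0, 0, 1.7], 0], [[-7, -6.3, 0], [0, 0, 2.3], 0], [[-8.8, -7.9, 0], [0, 0, 2.9], 0], [[-10.6, -9.5, 0], [0, 0, 3.5], 0], [[-12.4, -11.1, 0], [0, 0, 4.1], 0]]'

```text
time: 1.1
tool_pos: [0.3829, 0.2641, 0.195]
tool_rot: [0.0, 0.394, 0.919, 0.0]
contact_force: [1.4, 0.8, -0.3]
gripper_width: -0.002
grasp_force: 0.0
```

```bash
cat > to.py <<'E'
from h import *
import sys
from scipy.spatial.transform import Rotation as Ro
def to(g,yaw):  # shift and turn in tool units to put TCP at g, pointing down, tool y at yaw (deg)
    s=state(); R=Ro.from_quat(s["tool_rot"],scalar_first=True); a=np.radians(yaw)
    y=np.array([np.cos(a),np.sin(a),0]); z=np.array([0,0,-1.]); T=Ro.from_matrix(np.stack([np.cross(y,z),y,z],1))
    print("t",s["time"],"tcp",s["tool_pos"].round(4),"F",s["contact_force"].round(1),"w",round(s["gripper_width"],2),"vel",abs(s["joint_vel"]).max().round(2))
    print("shift",(R.inv().apply(np.array(g)-s["tool_pos"])/.025).round(2),"turn",(np.degrees((R.inv()*T).as_rotvec())/8).round(2))
v=[float(x) for x in sys.argv[1:]]; to(v[:3],v[3])
E
python3 to.py .625 -.088 .195 10
```

```text
t 1.1 tcp [0.3829 0.2641 0.195 ] F [ 1.4  0.8 -0.3] w -0.0 vel 1.04
shift [-16.88  -2.7   -0.  ] turn [ 0.  -0.   4.2]
```

>>> jog_arm --targets '[[[-2.2, -0.35, 0], [0, 0, 0.6], 0], [[-4.5, -0.7, 0], [0, 0, 1.2], 0], [[-6.8, -1.1, 0], [0, 0, 1.8], 0], [[-9.1, -1.45, 0], [0, 0, 2.4], 0], [[-11.4, -1.8, 0], [0, 0, 3.0], 0], [[-13.6, -2.2, 0], [0, 0, 3.6], 0], [[-15.6, -2.5, 0], [0, 0, 4.0], 0], [[-16.9, -2.7, 0], [0, 0, 4.2], 0]]'

```text
time: 2.1
tool_pos: [0.6263, -0.0882, 0.1944]
tool_rot: [-0.001, 0.643, 0.766, -0.0]
contact_force: [-0.7, 0.6, 0.7]
gripper_width: -0.002
grasp_force: 0.0
```

```bash
python3 to.py .625 -.088 .08 10
```

```text
t 2.1 tcp [ 0.6263 -0.0882  0.1944] F [-0.7  0.6  0.7] w -0.0 vel 0.41
shift [ 0.01 -0.04  4.57] turn [-0.01 -0.   -0.  ]
```

>>> jog_arm --targets '[[[0, 0, 1], [0, 0, 0], 0], [[0, 0, 2.5], [0, 0, 0], 0], [[0, 0, 4], [0, 0, 0], 0], [[0, 0, 4.5], [0, 0, 0], 0], [[0.4, 0, 4.5], [0, 0, 0], 0], [[0.8, 0, 4.5], [0, 0, 0], 0], [[1.2, 0, 4.5], [0, 0, 0], 0], [[1.4, 0, 4.5], [0, 0, 0], 0]]'

```text
time: 3.1
tool_pos: [0.6201, -0.0507, 0.084]
tool_rot: [0.001, 0.641, 0.767, 0.0]
contact_force: [0.3, 0.5, 0.6]
gripper_width: 0.001
grasp_force: 0.0
```

```bash
python3 to.py .598 .0703 .08 10; python3 - <<'E'
from h import *
p,d=grab_frame("scene"); cv2.imwrite("pics/s1.png",cv2.resize(p[110:280,230:430],None,fx=4,fy=3.5)[...,::-1])
E
```

```text
t 3.1 tcp [ 0.6201 -0.0507  0.084 ] F [0.3 0.5 0.6] w 0.0 vel 0.06
shift [ 4.92 -0.01  0.16] turn [0.01 0.   0.03]
```

View pics/s1.png

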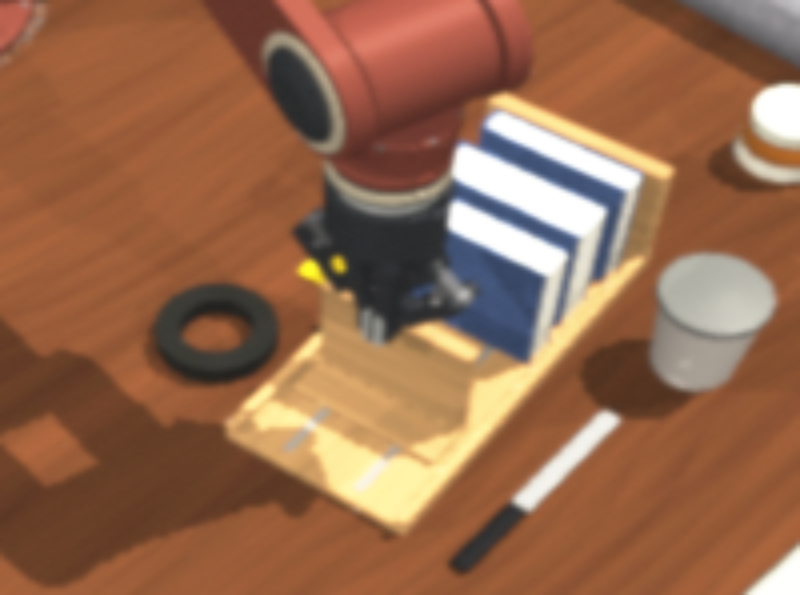

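The shut fingertips (375,330) stand just outside the panel, centred, and nothing has been disturbed. I'll push along tool +x, slowly.

>>> jog_arm --targets '[[[0.2, 0, 0], [0, 0, 0], 0], [[0.5, 0, 0], [0, 0, 0], 0], [[0.8, 0, 0], [0, 0, 0], 0], [[1.2, 0, 0], [0, 0, 0], 0], [[1.6, 0, 0], [0, 0, 0], 0], [[2.0, 0, 0], [0, 0, 0], 0], [[2.4, 0, 0], [0, 0, 0], 0], [[2.7, 0, 0], [0, 0, 0], 0]]'

```text
time: 4.15
tool_pos: [0.6078, 0.0156, 0.0831]
tool_rot: [0.0, 0.642, 0.767, 0.0]
contact_force: [2.3, -2.1, 2.4]
gripper_width: 0.002
grasp_force: 1.4
```

>>> jog_arm --targets '[[[0.15, 0, 0], [0, 0, 0], 0], [[0.3, 0, 0], [0, 0, 0], 0], [[0.45, 0, 0], [0, 0, 0], 0], [[0.6, 0, 0], [0, 0, 0], 0], [[0.75, 0, 0], [0, 0, 0], 0], [[0.9, 0, 0], [0, 0, 0], 0], [[1.05, 0, 0], [0, 0, 0], 0], [[1.2, 0, 0], [0, 0, 0], 0]]'

```text
time: 5.15
tool_pos: [0.6027, 0.0439, 0.083]
tool_rot: [0.001, 0.642, 0.767, -0.0]
contact_force: [2.7, -4.1, 2.5]
gripper_width: 0.003
grasp_force: 2.8
```

```bash
python3 to.py .598 .0703 .08 10
```

```text
t 5.15 tcp [0.6027 0.0439 0.083 ] F [ 2.7 -4.1  2.5] w 0.0 vel 0.05
shift [ 1.07 -0.    0.12] turn [0.   0.01 0.02]
```

>>> jog_arm --targets '[[[0.1, 0, 0], [0, 0, 0], 0], [[0.2, 0, 0], [0, 0, 0], 0], [[0.3, 0, 0], [0, 0, 0], 0], [[0.4, 0, 0], [0, 0, 0], 0], [[0.5, 0, 0], [0, 0, 0], 0], [[0.6, 0, 0], [0, 0, 0], 0], [[0.7, 0, 0], [0, 0, 0], 0], [[0.8, 0, 0], [0, 0, 0], 0]]'

```text
time: 6.15
tool_pos: [0.5993, 0.0633, 0.0831]
tool_rot: [0.001, 0.642, 0.767, -0.0]
contact_force: [3.4, -5.4, 2.9]
gripper_width: -0.002
grasp_force: 3.0
```

>>> jog_arm --targets '[[[0.05, 0, 0], [0, 0, 0], 0], [[0.1, 0, 0], [0, 0, 0], 0], [[0.15, 0, 0], [0, 0, 0], 0], [[0.2, 0, 0], [0, 0, 0], 0]]'

```text
time: 6.65
tool_pos: [0.5985, 0.0681, 0.0831]
tool_rot: [0.001, 0.642, 0.767, -0.0]
contact_force: [3.2, -6.2, 2.1]
gripper_width: -0.004
grasp_force: 3.0
```

```bash
python3 to.py .598 .0703 .08 10; python3 - <<'E'
from h import *
p,d=grab_frame("scene"); cv2.imwrite("pics/s2.png",cv2.resize(p[110:280,230:430],None,fx=4,fy=3.5)[...,::-1])
E
```

```text
t 6.65 tcp [0.5985 0.0681 0.0831] F [ 3.2 -6.2  2.1] w -0.0 vel 0.02
shift [ 0.09 -0.    0.12] turn [0.01 0.02 0.02]
```

View pics/s2.png

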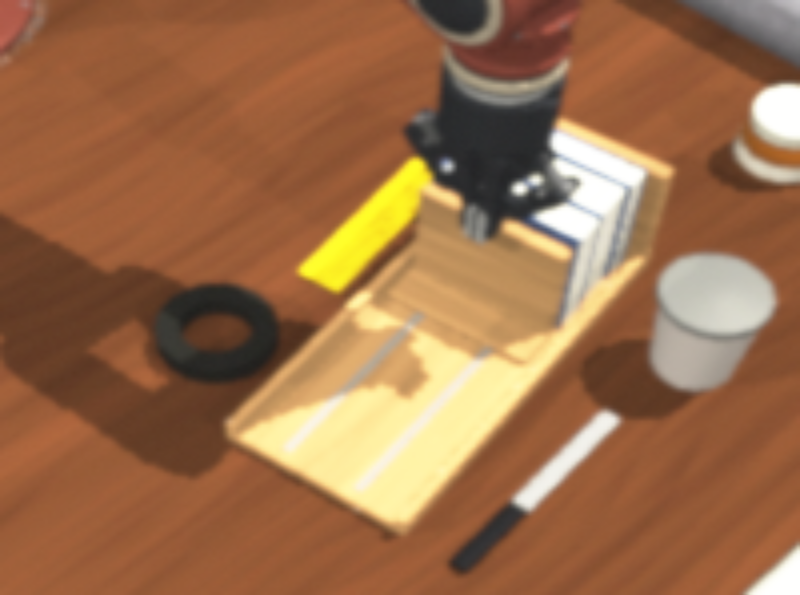

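The books are upright and nearly closed up at (600,220), with the panel at (500,260). The force is still low, at about 7 N, so I'll keep on in small steps until it rises steeply.

>>> jog_arm --targets '[[[0.04, 0, 0], [0, 0, 0], 0], [[0.08, 0, 0], [0, 0, 0], 0], [[0.12, 0, 0], [0, 0, 0], 0]]'

```text
time: 7.08
tool_pos: [0.598, 0.071, 0.0831]
tool_rot: [0.001, 0.642, 0.767, -0.0]
contact_force: [4.1, -4.2, 2.9]
gripper_width: -0.001
grasp_force: 3.0
```

>>> jog_arm --targets '[[[0.03, 0, 0], [0, 0, 0], 0], [[0.06, 0, 0], [0, 0, 0], 0]]'

```text
time: 7.32
tool_pos: [0.5977, 0.0724, 0.0831]
tool_rot: [0.001, 0.642, 0.767, -0.0]
contact_force: [5.1, -6.1, 1.5]
gripper_width: 0.001
grasp_force: 3.5
```

>>> jog_arm --targets '[[[0.03, 0, 0], [0, 0, 0], 0], [[0.06, 0, 0], [0, 0, 0], 0]]'

```text
time: 7.58
tool_pos: [0.5978, 0.0725, 0.0831]
tool_rot: [0.002, 0.642, 0.767, -0.001]
contact_force: [4.7, -10.8, 1.9]
gripper_width: 0.002
grasp_force: 4.7
```

>>> jog_arm --targets '[[[0.03, 0, 0], [0, 0, 0], 0], [[0.06, 0, 0], [0, 0, 0], 0]]'

```text
time: 7.82
tool_pos: [0.5977, 0.0727, 0.0833]
tool_rot: [0.003, 0.642, 0.767, -0.002]
contact_force: [5.2, -13.0, 3.6]
gripper_width: -0.003
grasp_force: 6.2
```

The motion has stopped and the force is climbing, so it is snug. One more small press to confirm.

>>> jog_arm --targets '[[[0.05, 0, 0], [0, 0, 0], 0], [[0.1, 0, 0], [0, 0, 0], 0], [[0.1, 0, 0], [0, 0, 0], 0]]'

```text
time: 8.2
tool_pos: [0.5976, 0.0731, 0.0837]
tool_rot: [0.005, 0.642, 0.767, -0.003]
contact_force: [4.7, -18.3, 4.4]
gripper_width: 0.001
grasp_force: 8.1
```

The motion has stalled at 19 N. I'll back off along tool -x and then lift well clear for a last look.

>>> jog_arm --targets '[[[-0.1, 0, 0], [0, 0, 0], 0], [[-0.3, 0, 0], [0, 0, 0], 0], [[-0.8, 0, 0], [0, 0, 0], 0], [[-1.6, 0, 0], [0, 0, 0], 0], [[-2.6, 0, -1], [0, 0, 0], 0], [[-3.6, 0, -3], [0, 0, 0], 0], [[-4.6, 0, -5], [0, 0, 0], 0], [[-5.2, 0, -6], [0, 0, 0], 0]]'

```text
time: 9.2
tool_pos: [0.62, -0.0513, 0.2361]
tool_rot: [0.002, 0.642, 0.766, 0.001]
contact_force: [-0.5, 0.6, -0.7]
gripper_width: -0.005
grasp_force: 0.0
```

```bash
python3 - <<'E'
from h import *
s=state(); print(s["time"],s["tool_pos"].round(3),s["contact_force"].round(1))
p,d=grab_frame("top"); P=cloud("top",d)
roi=np.zeros(d.shape,bool); roi[165:235,228:350]=1
m=(roi&(P[...,2]>.105)&(P[...,2]<.15)&(d>0))
a=np.radians(10.05); q=P[m]; v=(q[:,:2]-[.575,.194])@[-np.sin(a),np.cos(a)]+.1575
z=q[:,2]
for lo,hi,n in((.127,.15,"books"),(.105,.1265,"wall/bookend")):
    w=v[(z>lo)&(z<hi)]; print(n,w.min().round(3),w.max().round(3),np.histogram(w,np.arange(.02,.18,.01))[0])
cv2.imwrite("pics/t2.png",cv2.resize(p[145:255,215:355],None,fx=5,fy=5,interpolation=cv2.INTER_CUBIC)[...,::-1])
E
```

```text
9.2 [ 0.62  -0.051  0.236] [-0.5  0.6 -0.7]
books 0.048 0.163 [  0   0   4  37 111 116 122 109 114 115 125 111 124  60   8]
wall/bookend 0.044 0.166 [ 0  0 76 96 17 12 11 21 12 19  5 17 15 86 63]
```

View pics/t2.png

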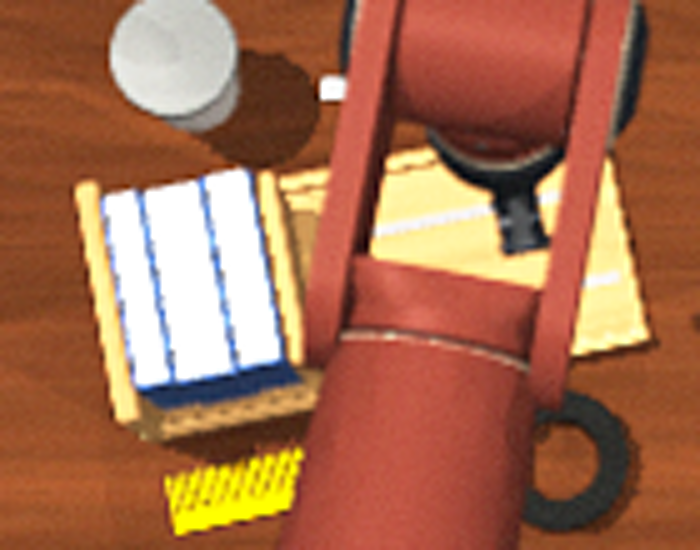

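The three books stand snug and upright at (190,280), between the wall (110,300) and the bookend (285,265). The inner face is at about y = +58 mm, and the bystanders are where they were. The arm touches nothing.

```bash
python3 -c "
from plant import *
print(job_done())"
```

```text
the job is handed in; nothing more can be done
None
```

The bookend is pushed fully in and released: the three books stand upright and snug against the fixed end, the cup, ring toy, comb and nail file look unmoved, and the job was handed in at about 9 s.

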